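# Change the spacer bar of a slab-casting mould and hold its cover flush

### The job

The slab-casting mould is still set up with its thick spacer bar: draw that bar out of the channel sideways and lay it flat on the worktop, clear of the mould. Then slide the thinner spacer bar, nose first, all the way home into the same channel under the front edge of the raised cover - the only place where the gap is wide enough for the cover to close on it - and press the cover's front edge down until the cover lies flush on the bar. Finish while still holding the cover pressed down, and leave the dish, vial and syringe alone.

Things in the scene. Friction and masses are not known exactly. Their poses are not given: they have to be found in the camera images.
- mould: Low aluminium casting mould, fixed: base 160 (its x) x 112 (its y) x 10 mm high. Origin: centre of its underside; x from the front edge back to the hinge, y left, z up. Behind a front rib (x -80 to -73, top z 19 mm) a channel 23 mm wide runs along y at x -73 to -50, floor z 10, open at the left end (y +56), stopped at y -50. Behind it a dark platen, x -50 to 52, top z 18.
- cover (a joint): Tilt (rad) of the clear framed cover, hinged at mould x +70, y -50 to 50: 0 = level, its underside 12 mm over the channel floor, 4 mm over the platen; positive = front up. A spring holds it at 0.12 (underside of the front edge at z 39 mm, top 46) and reopens it when let go; 3 to 6 N down on the front bar brings it level. With no bar it sinks to -0.03.
- cover_press (a point): Centre of the top face of the cover's front bar (26 mm deep in x, 100 mm long in y, flat aluminium, fine grooves): the place to press. About 44 mm above the worktop with the cover open, 28 mm with it level.
- channel_stop (a point): Point on the channel floor, 10 mm above the worktop, mid-width of the channel (mould x -61.5 mm), on the face of the end stop. Axes as the mould's: the channel runs from here to +y. A bar is home when its nose touches the stop.
- thick_bar: The wrong bar, in the channel at the start: grey plastic, 150 (y) x 20 (x) x 17 mm, 70 g. Origin: centre of the underside. Tapered nose at y -75 mm; at the +y end, y +51 to +75, stands a grip block 20 (x) x 24 (y) mm, from 17 to 35 mm over the underside. In the mould its axes are the mould's and the grip block sticks out to the left.
- thin_bar: The right bar, on the worktop at the start: like the thick bar (grey, 150 x 20 mm, nose at y -75, grip block 20 x 24 mm at y +51 to +75) but 12 mm thick, grip block from 12 to 30 mm over the underside. Origin: centre of the underside. Home, its origin is 75 mm along +y from the end stop and its axes are the mould's.
- thick_bar_grip (a point): Middle of the thick bar's grip block, 26 mm above its underside, 63 mm from its origin along +y.
- thin_bar_grip (a point): Middle of the thin bar's grip block, 21 mm above its underside, 63 mm from its origin along +y.
- petri_dish_a: Bystander: lidded petri dish, 60 mm across, 14 mm high, behind and to the left of the mould. Origin: centre of its underside.
- vial: Bystander: small screw vial, 22 mm across, 47 mm high, behind the mould. Origin: centre of its underside.
- syringe: Bystander: 10 ml syringe lying at the left, 126 mm long, 17 mm thick. Origin: centre of its underside.
There are look-alikes about, which are no part of the job. What is shaped like the thin_bar but green is not meant.

How it is judged:
On the way, in this order (a step that is already met when the one before it is completed fails the run):
1. the thick bar is out of the mould and lies flat on the worktop, not touching the mould (height (world z) of thick_bar below 0.006 m and angle between thick_bar's own z axis and vertical below 0.15 rad and contact force between thick_bar and mould below 0.1 N), for 0.2 s.
2. the thin bar lies home in the channel, the cover still raised (y of thin_bar in the frame of channel_stop between 0.072 and 0.08 m and x of thin_bar in the frame of channel_stop between -0.004 and 0.004 m and angle between the y axis of thin_bar and the y axis of mould, either way round below 0.06 rad and z of thin_bar in the frame of channel_stop below 0.004 m and value of joint cover above 0.05 rad), for 0.2 s.
At the end, for the whole second after the job is handed in: The thin bar lies flat in the channel, its nose within 5 mm of the end stop; the robot still presses on the cover (more than 2 N), which is level within 0.012 rad and bears on the bar; the thick bar lies flat on the worktop and does not touch the mould (all of step 1 and y of thin_bar in the frame of channel_stop between 0.072 and 0.08 m and x of thin_bar in the frame of channel_stop between -0.004 and 0.004 m and angle between the y axis of thin_bar and the y axis of mould, either way round below 0.06 rad and z of thin_bar in the frame of channel_stop below 0.003 m and value of joint cover between -0.012 and 0.012 rad and contact force between cover and thin_bar above 0.5 N and contact force between any of the fingers, the arm and cover above 2 N); the arm keeps its last pose, push and grip.
It fails at once if the dish, the vial or the syringe is pushed more than 2 cm away (distance of any of petri_dish_a, vial, syringe from where it was at the start of the episode above 0.02 m).
It also fails if it takes over 59 s, if anything falls off the work surface, if the arm or the gripper's body presses on something with over 40 N, if the wrist force passes 120 N, or if a joint passes its speed limit or range.

### The arm

A 6-joint arm with a two-finger parallel gripper is mounted at the origin on a cart in front of the work surface, level with it; the furniture and walls round the work are solid. World frame = base frame: x ahead of the robot, y to its left, z up, the work surface at z = 0. Lengths are in m, angles in rad, forces in N, time in s.
With the tool pointing down it reaches from about 0.3 to 0.875 m from the base axis. Payload 6.4 kg.
Tool frame: the origin (TCP) lies between the finger pads; the fingertips stand 25 mm ahead of it and the grasp point (between the pads) lies 6 mm ahead of it; z points along the fingers, y is the line along which they close (so a half turn about z gives the same grasp; the last joint's range is limited). The gripper opens to 85 mm and grips with 20 to 120 N. Pads are 22 mm wide; open, the fingers measure 114 mm over their backs; the gripper's body (76 mm by 85 mm) begins 54 mm behind the grasp point. The pads swing forward as they close: fully open they stand 13 mm farther back than shut.
Start: joints at [-1.5, 0.181, 1.607, -0, 1.354, -0.206], TCP at [0.157, -0.553, 0.256] pointing down, gripper open.
Joint ranges: [-2.99, 2.99], [-0.89, 2.07], [0.3, 2.58], [-1.14, 4.28], [0, 2.63], [-3.12, 3.12]. Speed limits (rad/s): [2.57, 2.57, 3.01, 3.14, 3.14, 3.14].

### API

Orientations are given as a unit quaternion [w, x, y, z].
In Python, from bench import ctrl gives the robot as it stands.
- The arm moves only by the tool servo_tool, never from a script. Its argument "series" is text: rows parted by semicolons, each of 7 numbers parted by spaces: the gripper command: -1 is fully open, 1 is shut, values between are in proportion, then the shift along the tool's x, y, z in m, then the turn, a rotation vector about the tool's x, y, z in degrees. A call has 1 to 12 rows; each row is the pose to reach, as a shift and turn from the pose commanded when the call began, along the tool's axes at that moment; what a row does not reach only later rows make up. A row lasts 1/12 s, in which the tool goes at most 41.7 mm and 7.16 degrees, less where a joint would pass 70% of its speed; a pose out of reach is approached as far as the arm can. A call with a gripper value outside its range is refused whole. The fingers move at their own pace and stop on an object; the grip force is fixed at half the most. Time passes only in rows, so rows that repeat a pose let the fingers close. It gives the time, the measured TCP pose, the force, the opening and the grip force at its end, in the units of the state.
- ctrl.get_obs(): the state, without advancing time (a new reading comes with each control period).
- ctrl.camera(name): name is "scene" or "top" or "wrist"; returns a dict with "img" (384x512x3 uint8, red, green, blue), "z_map" (384x512 float32, m along the optical axis (not along the pixel's ray), 0 where there is no reading), "fovy" (degrees; the focal length in pixels is half the picture's height over the tangent of half this angle, whatever the lens; pixels are square), "cx", "cy" (the principal point, pixels), "extrinsics" (4x4, takes a point from camera to world coordinates); the wrist camera has in their place "T_tool_cam" (4x4, takes a point from camera to tool coordinates, whose origin is the TCP and whose axes are the flange's). Camera axes: x right, y down, z forward; pixel columns grow to the right and rows downward; lengths in m; the calibration is good to about 2 mm. A picture is of the moment at which its call begins: read the wrist's pose just before it.
- ctrl.hand_in(): hands the job in; it is judged then, once.
The state is a dict: "time_s": time; "q": joint angles; "dq": joint speeds; "joint_efforts": joint torques, N m; "eef_pos": TCP position; "eef_rot": TCP orientation; "wrist_force": force on the tool from outside, world axes, zero at the start; "torque": the same for the moment, N m; "opening": opening from 0.0 (shut) to 1.0 (fully open); "grasp_force": force on a finger pad.
Only numpy, scipy, OpenCV 4.12 (cv2) and the standard library are available. Lean on these libraries where they do the work, as an engineer would, in place of code of your own. Each camera call takes 0.05 s, during which the arm holds its last target. There are 200 camera calls.

## Working session

There is one attempt and no reset: what is moved stays moved. The work goes in short steps, Python scripts to look and compute and a tool call to move; the robot and the scene stay as the last step left them, time stands still between calls to the robot, and variables do not carry over. Pictures are saved under pics/ and viewed, at most 10 in all, crops included, and the job is handed in when it is done.

Besides the shell and the picture viewer there is one more tool, called as name(argument=value, ...) on one line, values as JSON. servo_tool: Moves the arm, as the interface text tells. Its arguments: {"type":"object","properties":{"series":{"type":"string"}},"required":["series"]}

```bash
mkdir -p pics; cat > h.py <<'E'
import numpy as np, cv2
from bench import ctrl
def K(c):
    f=192/np.tan(np.radians(c["fovy"])/2); return f,c["cx"],c["cy"]
def pts(c,T):
    f,cx,cy=K(c); z=c["z_map"]; v,u=np.mgrid[:384,:512]
    P=np.stack([(u-cx)/f*z,(v-cy)/f*z,z],-1)
    return P@T[:3,:3].T+T[:3,3]
def ray(c,T,u,v,h):
    f,cx,cy=K(c); d=T[:3,:3]@np.array([(u-cx)/f,(v-cy)/f,1]); o=T[:3,3]
    return o+d*(h-o[2])/d[2]
def save(n,img,s=1):
    cv2.imwrite("pics/"+n,cv2.cvtColor(cv2.resize(img,None,fx=s,fy=s),cv2.COLOR_RGB2BGR))
E
python3 - <<'E'
from h import *
for n in ("scene","top"):
    c=ctrl.camera(n); save(n+"0.png",c["img"],1.5); np.savez(n+"0.npz",**c)
    print(n,c["fovy"],c["cx"],c["cy"],np.round(c["extrinsics"],3).tolist())
o=ctrl.get_obs(); print(o["time_s"],o["eef_pos"],o["eef_rot"],o["opening"])
E
```

```text
scene 46.71179455739044 254.00723887777295 186.6421731374251 [[-0.708, -0.29, 0.644, -0.201], [-0.706, 0.311, -0.637, 0.843], [-0.016, -0.905, -0.425, 0.595], [0.0, 0.0, 0.0, 1.0]]
top 52.625536413749636 254.00937750067231 195.72874179980536 [[-0.002, -0.982, 0.188, 0.387], [-1.0, 0.003, 0.004, 0.049], [-0.004, -0.188, -0.982, 1.151], [0.0, 0.0, 0.0, 1.0]]
0.1 [ 0.15709922 -0.55264174  0.25546936] [-8.06270006e-04  9.90440648e-01  1.37937195e-01  4.75666874e-05] 1.0016432356061495
```

View pics/top0.png

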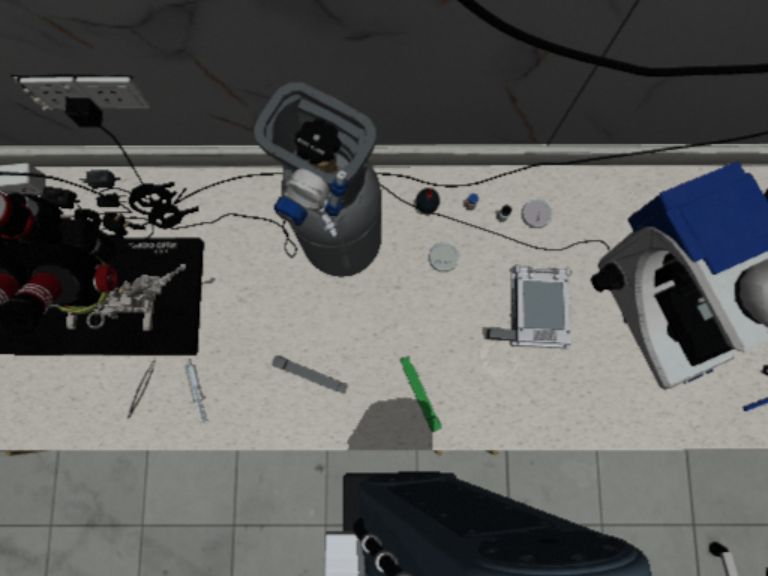

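View pics/scene0.png

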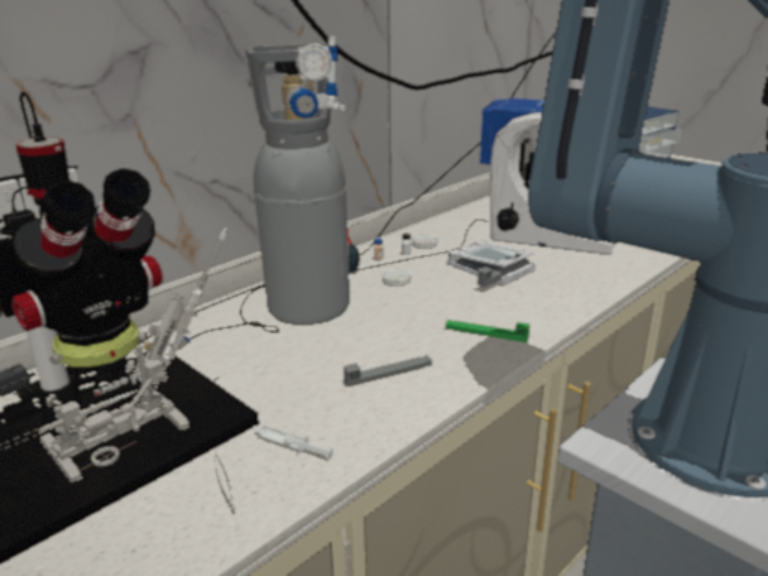

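Candidates for the thin bar, by pixel in the 1.5x top view:
- The grey bar at (310,374), with its grip block at upper left (278,361). It's grey and loose on the worktop, so I choose this one.
- The green bar at (420,393), a look-alike to avoid.
- The grey bar in the mould with its grip at (498,333), which is the thick bar.

The mould is at (541,307), the dish at (444,257), the vial near (505,212) and the syringe at (196,390).

```bash
python3 - <<'E'
from h import *
c=dict(np.load("top0.npz")); T=c["extrinsics"]; P=pts(c,T); im=c["img"]
hsv=cv2.cvtColor(im,cv2.COLOR_RGB2HSV)
m=((hsv[...,2]<140)&(hsv[...,1]<60)).astype(np.uint8)
def rep(name,u0,u1,v0,v1,h):
    mm=np.zeros_like(m); mm[v0:v1,u0:u1]=m[v0:v1,u0:u1]
    n,l,s,_=cv2.connectedComponentsWithStats(mm); k=1+np.argmax(s[1:,4]); 
    r=cv2.minAreaRect(np.argwhere(l==k)[:,::-1].astype(np.float32)); b=cv2.boxPoints(r)
    w=np.array([ray(c,T,u,v,h) for u,v in b]); print(name,s[k],np.round(r[0],1),"ctr",w.mean(0).round(4),"corners",w[:,:2].round(3).tolist(), "z",np.percentile(P[l==k][:,2],[5,50,95]).round(4))
rep("thin",175,240,230,268,0.014)
rep("thick",318,344,214,230,0.045)
def at(u,v): print((u,v),P[int(v/1.5),int(u/1.5)].round(4))
for p in [(541,300),(498,333),(444,257),(545,338),(517,270),(515,345),(570,345),(568,270),(505,212),(196,390)]: at(*p)
a=cv2.resize(im[165:270,170:390],None,fx=3.6,fy=3.6,interpolation=cv2.INTER_CUBIC); save("crop1.png",a)
E
```

```text
thin [181 237  51  26 404] [206.2 249.4] ctr [0.4466 0.1935 0.014 ] corners [[0.465, 0.269], [0.487, 0.261], [0.428, 0.118], [0.406, 0.126]] z [-0.0004  0.013   0.0313]
thick [321 214  23  16 220] [332.  221.5] ctr [ 0.5234 -0.1694  0.045 ] corners [[0.545, -0.139], [0.545, -0.202], [0.502, -0.2], [0.502, -0.137]] z [-0.0006  0.0265  0.0472]
(541, 300) [ 0.587  -0.2548  0.0373]
(498, 333) [ 0.5218 -0.1692  0.0455]
(444, 257) [ 0.681  -0.0732  0.0121]
(545, 338) [ 0.5131 -0.2577  0.044 ]
(517, 270) [ 0.6477 -0.2118  0.0338]
(515, 345) [ 0.5029 -0.2086  0.0055]
(570, 345) [ 0.5033 -0.3198 -0.0012]
(568, 270) [ 0.6476 -0.3123  0.0327]
(505, 212) [ 0.7641 -0.1907  0.0455]
(196, 390) [0.4163 0.4117 0.0184]
```

View pics/crop1.png

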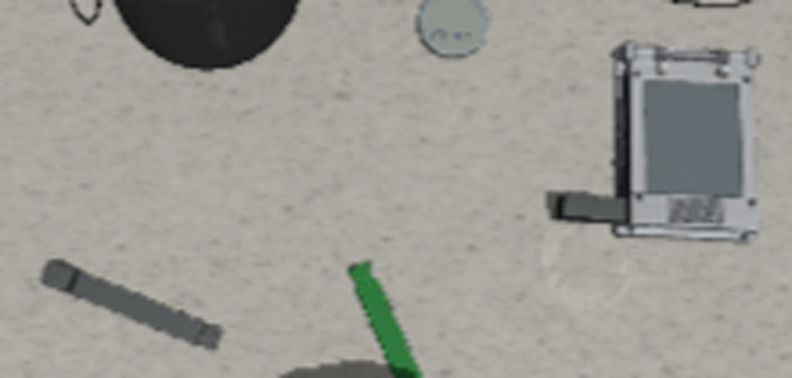

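The crop confirms the choice. The grey bar's grip block is at upper left (60,273) and its nose at lower right (215,337). The green decoy is at (380,320), and the thick bar's grip is at (575,207), left of the mould. Next I'll move above the mould.

```bash
cat >> h.py <<'E'
from scipy.spatial.transform import Rotation as R
def tool(o=None):
    o=o or ctrl.get_obs(); w,x,y,z=o["eef_rot"]; T=np.eye(4)
    T[:3,:3]=R.from_quat([x,y,z,w]).as_matrix(); T[:3,3]=o["eef_pos"]; return T
def go(p,th,base=None):
    """shift(mm) and turn(deg) from base tool pose to TCP p, pointing down, tool x heading th deg"""
    B=tool() if base is None else base; t=np.radians(th)
    G=np.array([[np.cos(t),np.sin(t),0],[np.sin(t),-np.cos(t),0],[0,0,-1]])
    print("shift",(B[:3,:3].T@(np.array(p)-B[:3,3])).round(4),"turn",R.from_matrix(B[:3,:3].T@G).as_rotvec(degrees=True).round(2))
E
python3 - <<'E'
from h import *
go([.35,-.25,.256],40); go([.53,-.19,.256],88)
print(ctrl.camera("wrist")["T_tool_cam"].round(3))
E
```

```text
shift [ 2.683e-01 -2.384e-01 -1.000e-04] turn [ -0.09  -0.04 -24.14]
shift [ 0.4578 -0.247   0.    ] turn [-7.000e-02 -7.000e-02 -7.214e+01]
[[ 0.    -0.948 -0.317  0.082]
 [ 1.     0.001 -0.001  0.001]
 [ 0.001 -0.317  0.948 -0.118]
 [ 0.     0.     0.     1.   ]]
```

servo_tool(series="-0.2 0.268 -0.238 0 0 0 -36; -0.2 0.268 -0.238 0 0 0 -36; -0.2 0.268 -0.238 0 0 0 -36; -0.2 0.268 -0.238 0 0 0 -36; -0.2 0.268 -0.238 0 0 0 -36; -0.2 0.268 -0.238 0 0 0 -36; -0.2 0.268 -0.238 0 0 0 -43; -0.2 0.458 -0.247 0 0 0 -72; -0.2 0.458 -0.247 0 0 0 -72; -0.2 0.458 -0.247 0 0 0 -72; -0.2 0.458 -0.247 0 0 0 -72; -0.2 0.458 -0.247 0 0 0 -72")

```text
time_s: 1.15
eef_pos: [0.4988, -0.2065, 0.2562]
eef_rot: [0.0, 0.718, 0.696, -0.0]
wrist_force: [0.7, -1.6, 0.4]
opening: 0.6
grasp_force: 0.0
```

servo_tool(series="-0.2 0 0 0 0 0 0; -0.2 0 0 0 0 0 0; -0.2 0 0 0 0 0 0")

```text
time_s: 1.4
eef_pos: [0.4968, -0.2079, 0.2557]
eef_rot: [-0.001, 0.72, 0.694, -0.0]
wrist_force: [-0.8, 0.7, -0.2]
opening: 0.603
grasp_force: 0.0
```

```bash
python3 - <<'E'
from h import *
o=ctrl.get_obs(); print(o["time_s"],o["eef_pos"],o["opening"],np.linalg.norm(o["dq"]))
T=tool(o); c=ctrl.camera("wrist"); np.savez("w1.npz",T=T@c["T_tool_cam"],**c); save("w1.png",c["img"],1.5); print(c["fovy"])
E
```

```text
1.4 [ 0.49682961 -0.20789511  0.25566661] 0.6027522794173545 0.04079983267213145
67.4942332571828
```

View pics/w1.png

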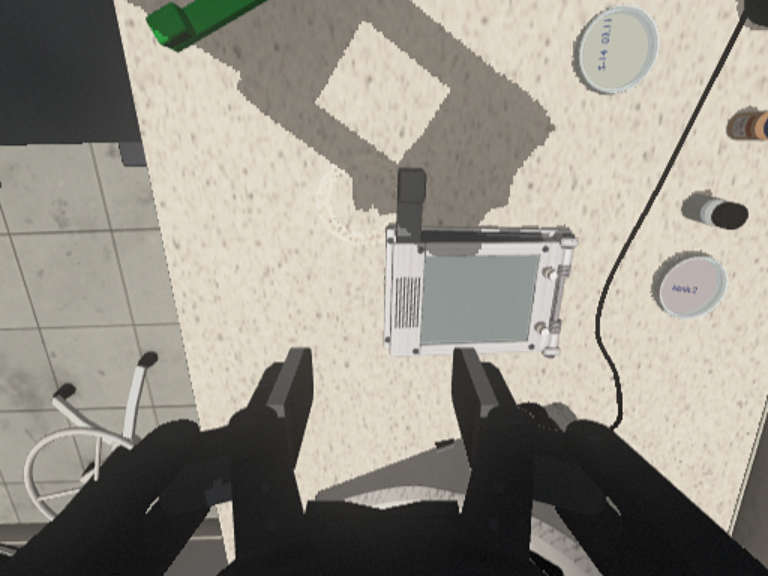

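The mould fills (387-575, 228-355). The thick bar's grip block is at (411,186), the grooved press bar at (407,303), and the green decoy at top left.

```bash
python3 - <<'E'
from h import *
c=dict(np.load("w1.npz")); T=c["T"]; P=pts(c,T)
v,u=np.mgrid[:384,:512]
def rect(m,name):
    n,l,s,_=cv2.connectedComponentsWithStats(m.astype(np.uint8)); k=1+np.argmax(s[1:,4]); m=l==k
    q=P[m][:,:2].astype(np.float32); r=cv2.minAreaRect(q*1000); print(name,m.sum(),np.round(r[0],1),np.round(r[1],1),round(r[2],2),"medz",np.median(P[m][:,2]).round(4))
    return m
w=(u>250)&(u<300)&(v>105)&(v<140)
rect(w&(P[...,2]>.038)&(P[...,2]<.055),"block")
w=(u>250)&(u<395)&(v>105)&(v<240)
rect(w&(P[...,2]>.006),"mould+bar")
w=(u>250)&(u<395)&(v>160)&(v<240)
rect(w&(P[...,2]>.025),"cover")
for p in [(407,303),(411,180),(480,300),(411,215),(390,290)]: print(p,P[int(p[1]/1.5),int(p[0]/1.5)].round(4))
for p in [(398,170),(425,170),(425,197),(398,197)]: print(p,ray(c,T,p[0]/1.5,p[1]/1.5,.045).round(4))
# bar/block long edges: dark mask per row
g=cv2.cvtColor(c["img"],cv2.COLOR_RGB2GRAY)
for r in range(112,160,4): print(r,g[r,255:295].tolist()) if r in(120,144) else None
E
```

```text
block 391 [ 521.5 -163.9] [23.2 20.6] 87.11 medz 0.0447
mould+bar 10926 [ 576.7 -224.3] [183.5 164.5] 86.07 medz 0.0339
cover 8688 [ 576.1 -224.2] [185.3 161.1] 86.74 medz 0.0354
(407, 303) [ 0.5159 -0.2581  0.0449]
(411, 180) [ 0.521  -0.1597  0.0444]
(480, 300) [ 0.5786 -0.2623  0.033 ]
(411, 215) [ 0.5217 -0.1887  0.0269]
(390, 290) [ 0.5028 -0.2552  0.0192]
(398, 170) [ 0.5115 -0.152   0.045 ]
(425, 170) [ 0.5314 -0.1528  0.045 ]
(425, 197) [ 0.5314 -0.1726  0.045 ]
(398, 197) [ 0.511  -0.1719  0.045 ]
120 [119, 127, 132, 139, 135, 130, 129, 127, 127, 132, 59, 59, 76, 81, 81, 79, 81, 79, 80, 79, 77, 79, 79, 79, 80, 79, 78, 76, 64, 97, 131, 127, 111, 116, 125, 126, 129, 126, 127, 124]
144 [218, 219, 219, 220, 218, 221, 221, 223, 235, 138, 73, 81, 79, 79, 79, 78, 79, 81, 79, 77, 78, 79, 79, 78, 77, 75, 110, 127, 125, 126, 130, 123, 124, 128, 131, 129, 124, 123, 124, 128]
```

```bash
python3 - <<'E'
from h import *
c=dict(np.load("w1.npz")); T=c["T"]; P=pts(c,T)
from scipy.stats import theilslopes
for thr,side,v0,v1,name in [(.012,0,162,222,"rib front"),(.036,0,166,228,"cover front"),(.010,0,112,150,"bar front"),(.010,1,112,150,"bar back"),(.025,1,170,224,"cover back")]:
    q=[]
    for v in range(v0,v1):
        z=P[v,:,2]; i=[k for k in range(245,400) if z[k]>thr]
        if i: q.append(P[v,i[-1] if side else i[0],:2])
    q=np.array(q); s=theilslopes(q[:,0],q[:,1]); print(name,len(q),"yaw",-np.degrees(np.arctan(s[0])).round(2),"x at y=-.26",(s[1]+s[0]*-.26).round(4),"x at -.164",(s[1]+s[0]*-.164).round(4))
# left face of mould (y max) and stop side
for x in [.53,.56,.60]:
    m=(abs(P[...,0]-x)<.003)&(P[...,2]>.007)&(P[...,1]<-.15); m[:110]=0; print(x,P[m][:,1].max().round(4),P[m][:,1].min().round(4))
for y in (-.164,): go([.5215,y,.10],90-2.7); go([.5215,y,.042],90-2.7)
E
```

```text
rib front 60 yaw -2.03 x at y=-.26 0.4987 x at -.164 0.5021
cover front 62 yaw -2.61 x at y=-.26 0.5031 x at -.164 0.5075
bar front 38 yaw -2.47 x at y=-.26 0.5072 x at -.164 0.5113
bar back 38 yaw 25.02 x at y=-.26 0.5709 x at -.164 0.5261
cover back 54 yaw -3.19 x at y=-.26 0.6492 x at -.164 0.6545
0.53 -0.1526 -0.4452
0.56 -0.1965 -0.4361
0.6 -0.206 -0.4173
shift [0.0453 0.0235 0.1559] turn [-0.07 -0.01  0.52]
shift [0.0453 0.0236 0.2139] turn [-0.07 -0.01  0.52]
```

servo_tool(series="-0.2 0.045 0.0235 0 0 0 0.5; -0.2 0.045 0.0235 0.04 0 0 0.5; -0.2 0.045 0.0235 0.08 0 0 0.5; -0.2 0.045 0.0235 0.12 0 0 0.5; -0.2 0.045 0.0235 0.16 0 0 0.5; -0.2 0.045 0.0235 0.19 0 0 0.5; -0.2 0.045 0.0235 0.215 0 0 0.5; -0.2 0.045 0.0235 0.215 0 0 0.5; 0.2 0.045 0.0235 0.215 0 0 0.5; 0.7 0.045 0.0235 0.215 0 0 0.5; 1 0.045 0.0235 0.215 0 0 0.5; 1 0.045 0.0235 0.215 0 0 0.5")

```text
time_s: 2.45
eef_pos: [0.523, -0.1655, 0.0437]
eef_rot: [0.001, 0.723, 0.69, -0.0]
wrist_force: [-3.8, -2.5, 3.1]
opening: 0.227
grasp_force: 57.9
```

servo_tool(series="1 0 0 0 0 0 0; 1 0 0 0 0 0 0; 1 0 0 0 0 0 0; 1 0 0 0 0 0 0")

```text
time_s: 2.78
eef_pos: [0.5229, -0.1654, 0.0436]
eef_rot: [0.001, 0.723, 0.691, -0.0]
wrist_force: [-5.2, -2.6, 4.9]
opening: 0.224
grasp_force: 58.0
```

servo_tool(series="1 0.01 0 0 0 0 0; 1 0.025 0 0 0 0 0; 1 0.04 0 0 0 0 0; 1 0.055 0 0 0 0 0; 1 0.07 0 0 0 0 0; 1 0.085 0 0 0 0 0; 1 0.1 0 0 0 0 0; 1 0.115 0 0 0 0 0; 1 0.13 0 0 0 0 0; 1 0.14 0 0 0 0 0; 1 0.14 0 0 0 0 0")

```text
time_s: 3.7
eef_pos: [0.5297, -0.0228, 0.0427]
eef_rot: [0.001, 0.723, 0.691, 0.001]
wrist_force: [-0.6, -0.0, -0.9]
opening: 0.227
grasp_force: 57.8
```

servo_tool(series="1 0 0 -0.015 0 0 0; 1 0 0 -0.025 0 0 0; 1 0.01 0.02 -0.025 0 0 0; 1 0.02 0.04 -0.025 0 0 0; 1 0.028 0.054 -0.025 0 0 0; 1 0.028 0.054 -0.015 0 0 0; 1 0.028 0.054 -0.005 0 0 0; 1 0.028 0.054 0 0 0 0; 1 0.028 0.054 0 0 0 0")

```text
time_s: 4.45
eef_pos: [0.5815, 0.001, 0.0389]
eef_rot: [-0.002, 0.723, 0.69, -0.001]
wrist_force: [0.4, -0.0, -0.6]
opening: 0.223
grasp_force: 58.0
```

```bash
python3 - <<'E'
from h import *
o=ctrl.get_obs(); print(o["time_s"],o["eef_pos"],o["wrist_force"],o["opening"])
T=tool(o); c=ctrl.camera("wrist"); np.savez("w2.npz",T=T@c["T_tool_cam"],**c)
c2=ctrl.camera("scene"); save("s2.png",np.hstack([c["img"],c2["img"]]),.78); np.savez("s2.npz",**c2)
E
```

```text
4.45 [0.58152205 0.00102764 0.03890725] [ 0.38456977 -0.00483313 -0.59263079] 0.2225190176027354
```

View pics/s2.png

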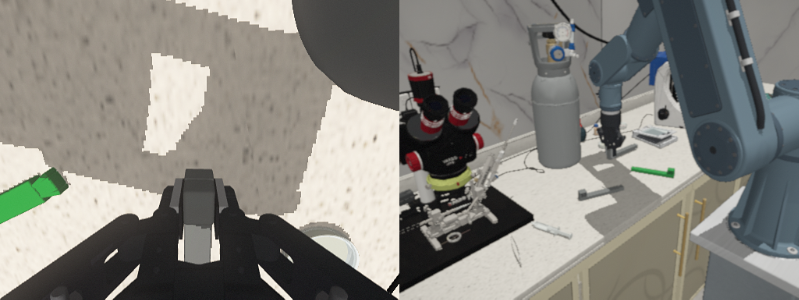

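The bar is gripped straight at (200,200) in the wrist view, clear of the mould and dish. I'll lower it the last 5 mm.

servo_tool(series="1 0 0 0.003 0 0 0; 1 0 0 0.005 0 0 0; 1 0 0 0.006 0 0 0; 1 0 0 0.006 0 0 0; 1 0 0 0.006 0 0 0")

```text
time_s: 4.97
eef_pos: [0.5841, 0.0012, 0.0354]
eef_rot: [0.0, 0.723, 0.691, 0.0]
wrist_force: [-0.8, 0.2, -1.1]
opening: 0.227
grasp_force: 58.0
```

servo_tool(series="1 0 0 0.0015 0 0 0; 1 0 0 0.0025 0 0 0; 1 0 0 0.0025 0 0 0; 1 0 0 0.0025 0 0 0")

```text
time_s: 5.3
eef_pos: [0.5845, 0.0012, 0.0339]
eef_rot: [0.0, 0.723, 0.691, 0.0]
wrist_force: [-3.9, -0.4, 8.3]
opening: 0.224
grasp_force: 59.2
```

servo_tool(series="0.3 0 0 -0.001 0 0 0; -0.1 0 0 -0.001 0 0 0; -0.1 0 0 -0.001 0 0 0; -0.1 0 0 -0.001 0 0 0; -0.1 0 0 -0.03 0 0 0; -0.1 0 0 -0.07 0 0 0; -0.1 0 0 -0.11 0 0 0; -0.1 0 0 -0.15 0 0 0; -0.1 0 0 -0.17 0 0 0; -0.1 0 0 -0.17 0 0 0")

```text
time_s: 6.13
eef_pos: [0.5875, 0.0007, 0.2094]
eef_rot: [0.004, 0.723, 0.691, 0.003]
wrist_force: [1.1, -0.2, 1.1]
opening: 0.552
grasp_force: 0.0
```

```bash
python3 - <<'E'
from h import *
go([.46,.23,.2],67.6)
E
```

```text
shift [ 0.2232 -0.138   0.0075] turn [ 0.63 -0.02 19.77]
```

servo_tool(series="-0.1 0.01 -0.04 0.004 0 0 5; -0.1 0.04 -0.07 0.004 0 0 10; -0.1 0.07 -0.1 0.004 0 0 15; -0.1 0.105 -0.12 0.004 0 0 19.8; -0.1 0.145 -0.138 0.004 0 0 19.8; -0.1 0.185 -0.138 0.004 0 0 19.8; -0.1 0.223 -0.138 0.004 0 0 19.8; -0.1 0.223 -0.138 0.004 0 0 19.8; -0.1 0.223 -0.138 0.004 0 0 19.8; -0.1 0.223 -0.138 0.004 0 0 19.8")

```text
time_s: 6.97
eef_pos: [0.4559, 0.2302, 0.1977]
eef_rot: [-0.0, 0.831, 0.556, -0.001]
wrist_force: [-0.3, 0.0, 0.6]
opening: 0.553
grasp_force: 0.0
```

```bash
python3 - <<'E'
from h import *
o=ctrl.get_obs(); print(o["time_s"],o["eef_pos"],np.abs(o["dq"]).max())
T=tool(o); c=ctrl.camera("wrist"); T=T@c["T_tool_cam"]; t=ctrl.camera("top")
P=pts(c,T); v,u=np.mgrid[:384,:512]
sel=(np.hypot(P[...,0]-.447,P[...,1]-.194)<.11)&(v<255)
def rect(m,n_):
    n,l,s,_=cv2.connectedComponentsWithStats(m.astype(np.uint8)); k=1+np.argmax(s[1:,4]); m=l==k
    r=cv2.minAreaRect(P[m][:,:2].astype(np.float32)*1000); print(n_,m.sum(),np.round(r[0],1),np.round(r[1],1),round(r[2],2),np.median(P[m][:,2]).round(4))
rect(sel&(P[...,2]>.006)&(P[...,2]<.04),"bar"); rect(sel&(P[...,2]>.024)&(P[...,2]<.04),"block")
T2=t["extrinsics"]; Q=pts(t,T2); print("top: thick z", Q[(abs(Q[...,0]-.582)<.004)&(Q[...,1]>-.12)&(Q[...,1]<-.05)][:,2].round(4)[:12])
save("v3.png",np.hstack([c["img"],t["img"]]),.78)
E
```

```text
6.9667 [0.45587547 0.23019298 0.1977282 ] 0.032072123910562716
bar 2102 [444.7 194.8] [145.   19.5] 68.07 0.0121
block 469 [467.4 251.1] [23.6 19.4] 68.17 0.0297
top: thick z [0.0166 0.0182 0.0171 0.0164 0.0191 0.0146 0.0203 0.0189 0.0177 0.0166
 0.0216 0.0187]
```

View pics/v3.png

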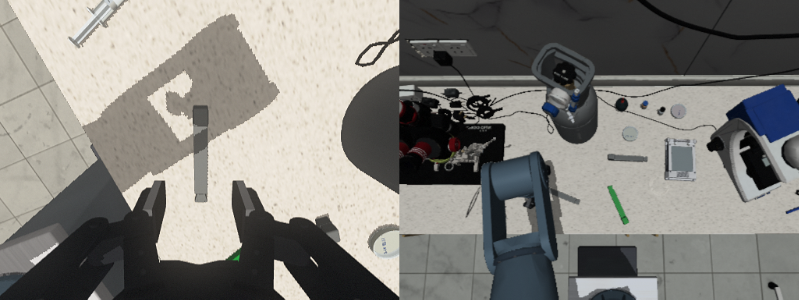

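The thin bar sits squarely in the wrist view, with its block at (200,118) and nose at (200,198). In the top view the thick bar lies flat at (627,157), clear of the mould. Now I'll grasp the thin bar.

servo_tool(series="-0.1 0.0237 0.0025 0.02 0 0 -0.5; -0.1 0.0237 0.0025 0.06 0 0 -0.5; -0.1 0.0237 0.0025 0.1 0 0 -0.5; -0.1 0.0237 0.0025 0.13 0 0 -0.5; -0.1 0.0237 0.0025 0.155 0 0 -0.5; -0.1 0.0237 0.0025 0.168 0 0 -0.5; -0.1 0.0237 0.0025 0.168 0 0 -0.5; -0.1 0.0237 0.0025 0.168 0 0 -0.5; 0.3 0.0237 0.0025 0.168 0 0 -0.5; 0.7 0.0237 0.0025 0.168 0 0 -0.5; 1 0.0237 0.0025 0.168 0 0 -0.5; 1 0.0237 0.0025 0.168 0 0 -0.5")

```text
time_s: 8.07
eef_pos: [0.4694, 0.2515, 0.0326]
eef_rot: [0.001, 0.829, 0.56, 0.002]
wrist_force: [-0.9, -1.5, 7.2]
opening: 0.22
grasp_force: 59.2
```

servo_tool(series="1 0 0 0 0 0 0; 1 0 0 0 0 0 0; 1 0 0 0 0 0 0")

```text
time_s: 8.32
eef_pos: [0.4694, 0.2516, 0.0327]
eef_rot: [0.001, 0.829, 0.56, 0.002]
wrist_force: [-0.9, -2.3, 6.9]
opening: 0.218
grasp_force: 59.2
```

```bash
python3 - <<'E'
from h import *
go([.5274,-.035,.09],87.4)
E
```

```text
shift [-0.2441  0.161  -0.0573] turn [  0.18  -0.07 -19.33]
```

servo_tool(series="1 0 0 -0.02 0 0 0; 1 0 0 -0.06 0 0 0; 1 -0.03 0.02 -0.065 0 0 -3; 1 -0.065 0.043 -0.065 0 0 -6; 1 -0.095 0.063 -0.065 0 0 -9; 1 -0.125 0.083 -0.065 0 0 -12; 1 -0.155 0.103 -0.065 0 0 -15; 1 -0.185 0.123 -0.065 0 0 -18; 1 -0.215 0.143 -0.065 0 0 -19.3; 1 -0.244 0.161 -0.065 0 0 -19.3; 1 -0.244 0.161 -0.065 0 0 -19.3; 1 -0.244 0.161 -0.065 0 0 -19.3")

```text
time_s: 9.32
eef_pos: [0.5266, -0.037, 0.0965]
eef_rot: [0.001, 0.724, 0.689, 0.0]
wrist_force: [0.5, 0.1, -0.7]
opening: 0.222
grasp_force: 58.7
```

```bash
cat > look.py <<'E'
from h import *
o=ctrl.get_obs(); print(o["time_s"],o["eef_pos"].round(4),o["wrist_force"].round(1))
B=tool(o); print("z",B[:3,2].round(4),"head",np.degrees(np.arctan2(B[1,0],B[0,0])).round(2))
c=ctrl.camera("wrist"); T=B@c["T_tool_cam"]; P=pts(c,T); L=(P-B[:3,3])@B[:3,:3]
# held block in tool frame
f,cx,cy=K(c)
m=(abs(L[...,0])<.03)&(abs(L[...,1])<.0085)&(L[...,2]>-.012)&(L[...,2]<.012); m[330:]=0
q=L[m]; print("block tool x",np.percentile(q[:,0],[1,50,99]).round(4),"z",np.median(q[:,2]).round(4),m.sum())
save("lk%d.png"%(o["time_s"]*100),c["img"],1.5)
go([.5274,-.035,.05],87.4)
E
python3 look.py
```

```text
9.3167 [ 0.5266 -0.037   0.0965] [ 0.5  0.1 -0.7]
z [ 1.3e-03 -3.0e-04 -1.0e+00] head 87.15
block tool x [-0.013   0.0015  0.0104] z 0.0029 1812
shift [0.0006 0.0013 0.0461] turn [ 0.02 -0.02 -0.15]
```

servo_tool(series="1 0 0.001 0.02 0 0 0; 1 0 0.001 0.04 0 0 0; 1 0 0.001 0.05 0 0 0; 1 0 0.001 0.0523 0 0 0; 1 0 0.001 0.0523 0 0 0; 1 0 0.001 0.0523 0 0 0")

```text
time_s: 9.87
eef_pos: [0.5274, -0.0346, 0.0441]
eef_rot: [0.0, 0.723, 0.691, 0.0]
wrist_force: [0.8, 0.0, -0.6]
opening: 0.218
grasp_force: 58.7
```

```bash
python3 look.py; python3 - <<'E'
from h import *
c=ctrl.camera("top"); a=c["img"][190:240,270:390]; s=ctrl.camera("scene")["img"][145:215,270:390]
save("ins.png",np.hstack([cv2.resize(a,(480,200),interpolation=2),cv2.resize(s,(320,187),interpolation=2).copy() if 0 else cv2.resize(s,(320,200),interpolation=2)]))
E
```

```text
9.8667 [ 0.5274 -0.0346  0.0441] [ 0.8  0.  -0.6]
z [ 6.e-04 -1.e-04 -1.e+00] head 87.42
block tool x [-0.0129  0.0016  0.0104] z 0.0029 1810
shift [-0.0001 -0.0004 -0.0056] turn [0.08 0.02 0.  ]
```

View pics/ins.png

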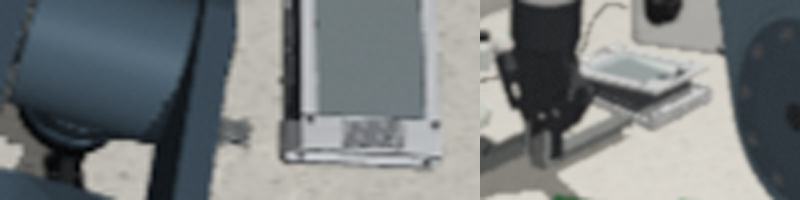

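The nose, at (245,132) in the left crop, is in line with the channel mouth at (287,135) under the cover. I'll insert slowly.

servo_tool(series="1 -0.008 0 0 0 0 0; 1 -0.016 0 0 0 0 0; 1 -0.024 0 0 0 0 0; 1 -0.032 0 0 0 0 0; 1 -0.04 0 0 0 0 0; 1 -0.048 0 0 0 0 0; 1 -0.054 0 0 0 0 0; 1 -0.054 0 0 0 0 0")

```text
time_s: 10.68
eef_pos: [0.5247, -0.0907, 0.0435]
eef_rot: [0.0, 0.724, 0.69, -0.0]
wrist_force: [-0.2, 0.4, -0.4]
opening: 0.221
grasp_force: 58.7
```

servo_tool(series="1 -0.01 0 0 0 0 0; 1 -0.02 0 0 0 0 0; 1 -0.03 0 0 0 0 0; 1 -0.04 0 0 0 0 0; 1 -0.05 0 0 0 0 0; 1 -0.058 0 0 0 0 0; 1 -0.066 0 0 0 0 0; 1 -0.066 0 0 0 0 0")

```text
time_s: 11.35
eef_pos: [0.5217, -0.1569, 0.0437]
eef_rot: [0.0, 0.724, 0.69, -0.0]
wrist_force: [-0.5, 0.6, -0.2]
opening: 0.222
grasp_force: 58.7
```

servo_tool(series="1 -0.002 0 0 0 0 0; 1 -0.004 0 0 0 0 0; 1 -0.006 0 0 0 0 0; 1 -0.006 0 0 0 0 0; 1 -0.006 0 0 0 0 0")

```text
time_s: 11.77
eef_pos: [0.5213, -0.1609, 0.0435]
eef_rot: [-0.0, 0.723, 0.691, 0.0]
wrist_force: [-0.5, -0.6, -0.9]
opening: 0.224
grasp_force: 58.7
```

servo_tool(series="1 -0.002 0 0 0 0 0; 1 -0.004 0 0 0 0 0; 1 -0.005 0 0 0 0 0; 1 -0.005 0 0 0 0 0")

```text
time_s: 12.1
eef_pos: [0.5211, -0.1663, 0.0435]
eef_rot: [0.0, 0.723, 0.691, 0.0]
wrist_force: [0.2, 0.6, -0.6]
opening: 0.223
grasp_force: 58.7
```

servo_tool(series="1 -0.002 0 0 0 0 0; 1 -0.003 0 0 0 0 0; 1 -0.004 0 0 0 0 0; 1 -0.004 0 0 0 0 0; 1 -0.004 0 0 0 0 0")

```text
time_s: 12.52
eef_pos: [0.5206, -0.1681, 0.0432]
eef_rot: [-0.001, 0.723, 0.691, 0.001]
wrist_force: [0.5, 8.5, 1.8]
opening: 0.225
grasp_force: 59.0
```

The bar meets the stop with 8.5 N at the expected place. I'll set it down and let go.

servo_tool(series="1 0.002 0 0.001 0 0 0; 1 0.002 0 0.001 0 0 0; 0.4 0.002 0 0.001 0 0 0; 0 0.002 0 0.001 0 0 0; 0 0.002 0 0.001 0 0 0; 0 0.002 0 0.001 0 0 0; 0 0.002 0 -0.03 0 0 0; 0 0.002 0 -0.07 0 0 0; 0 0.002 0 -0.11 0 0 0; 0 0.01 0 -0.14 0 0 0; 0 0.01 0 -0.14 0 0 0; 0 0.01 0 -0.14 0 0 0")

```text
time_s: 13.52
eef_pos: [0.5226, -0.1607, 0.1859]
eef_rot: [0.003, 0.723, 0.691, 0.001]
wrist_force: [-0.6, -0.4, -1.6]
opening: 0.499
grasp_force: 0.0
```

```bash
python3 - <<'E'
from h import *
o=ctrl.get_obs(); print(o["time_s"],o["eef_pos"],np.abs(o["dq"]).max())
B=tool(o); c=ctrl.camera("wrist"); T=B@c["T_tool_cam"]; P=pts(c,T); v,u=np.mgrid[:384,:512]
def rect(m,n_):
    n,l,s,_=cv2.connectedComponentsWithStats(m.astype(np.uint8)); k=1+np.argmax(s[1:,4]); m=l==k
    r=cv2.minAreaRect(P[m][:,:2].astype(np.float32)*1000); print(n_,m.sum(),np.round(r[0],1),np.round(r[1],1),round(r[2],2),np.median(P[m][:,2]).round(4))
d=np.hypot(P[...,0]-.521,P[...,1]+.170)
rect((d<.025)&(P[...,2]>.034)&(P[...,2]<.05),"block")
m=(abs(P[...,0]-.521)<.006)&(abs(P[...,1]+.193)<.006); print("bar top z",np.median(P[m][:,2]))
w=(P[...,1]<-.205)&(P[...,1]>-.32)&(v<260)
for x in (.498,.505,.51,.515,.52,.525,.53,.55): 
    k=w&(abs(P[...,0]-x)<.0015)&(P[...,1]<-.22)&(P[...,1]>-.28); print(x,P[k][:,2].mean().round(4),k.sum())
save("v5.png",c["img"],1.5)
E
```

```text
13.5167 [ 0.5226402  -0.16066338  0.18591826] 0.05361612836349685
block 510 [ 521.8 -169.4] [23.9 20.5] 86.52 0.0396
bar top z 0.021932370773955212
0.498 0.01 47
0.505 0.0445 44
0.51 0.0448 68
0.515 0.0442 70
0.52 0.0437 69
0.525 0.043 72
0.53 0.0412 72
0.55 0.0379 75
```

View pics/v5.png

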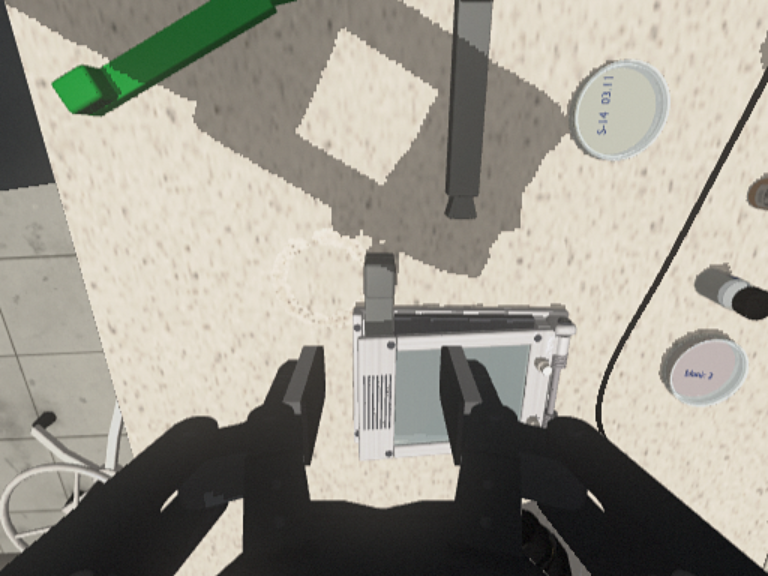

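The thin bar is home with its block at (380,275), measured at (0.5218,-0.1694). The cover is raised over it with its grooves at (377,400), and the thick bar lies flat at (470,100), clear. Next I'll press the cover.

```bash
python3 - <<'E'
from h import *
go([.515,-.257,.16],87.4); go([.515,-.257,.080],87.4)
E
```

```text
shift [-0.097  -0.002   0.0239] turn [ 0.06  0.04 -0.03]
shift [-0.0969 -0.0021  0.1039] turn [ 0.06  0.04 -0.03]
```

servo_tool(series="1 -0.03 -0.002 0 0 0 0; 1 -0.065 -0.002 0 0 0 0; 1 -0.097 -0.002 0 0 0 0; 1 -0.097 -0.002 0.02 0 0 0; 1 -0.097 -0.002 0.05 0 0 0; 1 -0.097 -0.002 0.08 0 0 0; 1 -0.097 -0.002 0.1 0 0 0; 1 -0.097 -0.002 0.104 0 0 0; 1 -0.097 -0.002 0.104 0 0 0; 1 -0.097 -0.002 0.104 0 0 0")

```text
time_s: 14.4
eef_pos: [0.5147, -0.2568, 0.0792]
eef_rot: [-0.001, 0.723, 0.691, -0.0]
wrist_force: [-0.5, -0.8, 0.4]
opening: -0.001
grasp_force: 0.0
```

servo_tool(series="1 0 0 0.003 0 0 0; 1 0 0 0.006 0 0 0; 1 0 0 0.009 0 0 0; 1 0 0 0.012 0 0 0; 1 0 0 0.015 0 0 0; 1 0 0 0.018 0 0 0; 1 0 0 0.018 0 0 0")

```text
time_s: 14.98
eef_pos: [0.5147, -0.2572, 0.0613]
eef_rot: [0.0, 0.723, 0.691, -0.0]
wrist_force: [-3.4, 0.6, 3.9]
opening: 0.002
grasp_force: 2.1
```

servo_tool(series="1 0 0 0.002 0 0 0; 1 0 0 0.004 0 0 0; 1 0 0 0.006 0 0 0; 1 0 0 0.008 0 0 0; 1 0 0 0.008 0 0 0; 1 0 0 0.008 0 0 0")

```text
time_s: 15.48
eef_pos: [0.5146, -0.2571, 0.0534]
eef_rot: [-0.0, 0.723, 0.691, -0.0]
wrist_force: [-4.4, -1.5, 6.1]
opening: 0.005
grasp_force: 2.8
```

servo_tool(series="1 0 0 0.001 0 0 0; 1 0 0 0.002 0 0 0; 1 0 0 0.002 0 0 0; 1 0 0 0.002 0 0 0")

```text
time_s: 15.82
eef_pos: [0.5147, -0.2571, 0.053]
eef_rot: [-0.0, 0.723, 0.691, -0.0]
wrist_force: [-8.9, 1.5, 18.0]
opening: -0.0
grasp_force: 9.0
```

servo_tool(series="1 0 0 0 0 0 0; 1 0 0 0 0 0 0; 1 0 0 0 0 0 0; 1 0 0 0 0 0 0; 1 0 0 0 0 0 0; 1 0 0 0 0 0 0")

```text
time_s: 16.32
eef_pos: [0.5147, -0.2571, 0.053]
eef_rot: [-0.0, 0.723, 0.691, -0.0]
wrist_force: [-8.9, 1.1, 17.6]
opening: -0.003
grasp_force: 8.9
```

```bash
python3 - <<'E'
from h import *
o=ctrl.get_obs(); B=tool(o); c=ctrl.camera("wrist"); P=pts(c,B@c["T_tool_cam"]); print(o["wrist_force"],o["eef_pos"])
d=np.hypot(P[...,0]-.521,P[...,1]+.170); m=(d<.022)&(P[...,2]>.034)&(P[...,2]<.05); print("block",P[m].mean(0).round(4),m.sum())
for x in (.508,.514,.52,.526,.635,.645):
    k=(abs(P[...,0]-x)<.002)&(P[...,1]<-.209)&(P[...,1]>-.225); print(x,np.median(P[k][:,2]).round(4) if k.any() else None)
save("end.png",c["img"],1.2)
E
```

```text
[-8.89924124  1.14342614 17.59367972] [ 0.51471599 -0.25711422  0.0530061 ]
block [ 0.5217 -0.1698  0.0397] 2788
0.508 0.028
0.514 0.028
0.52 0.0279
0.526 0.0282
0.635 0.0275
0.645 0.027
```

View pics/end.png

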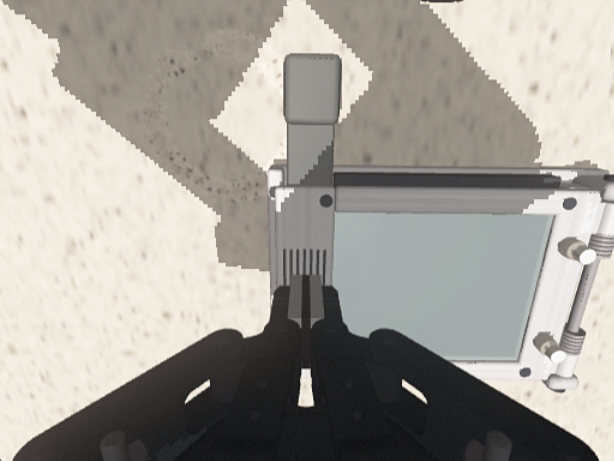

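The cover is level at 28 mm from front to back. The fingertips press the grooved bar at (305,290) with about 18 N, and the thin bar's block is unmoved at (312,88). Handing in.

```bash
python3 -c "
from bench import ctrl
print(ctrl.hand_in())"
```

```text
the job is handed in; nothing more can be done
None
```

I handed the job in at about 16 s: the thick bar lies flat on the worktop clear of the mould, the thin bar is home against the stop, and the cover is held level on it with about 18 N; the hand-in gave no verdict.

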